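# Put the microscope parts away in their trays

## Robot

A 6-joint arm with a two-finger parallel gripper is mounted at the origin on the work surface. World frame = base frame: x ahead of the robot, y to its left, z up, the work surface at z = 0. Lengths are in m, angles in rad, forces in N, time in s.
With the tool pointing down it reaches from about 0.275 to 0.825 m from the base axis. Payload 4.9 kg.
Tool frame: the origin (TCP) lies on the mounting face of the last link; the fingertips stand 173 mm ahead of it and the grasp point (between the pads) lies 155 mm ahead of it (nose_length is the distance from the TCP to the fingertips, in m); z points along the fingers, y is the line along which they close (so a half turn about z gives the same grasp; the last joint's range is limited). The gripper opens to 85 mm and grips with 20 to 120 N. Pads are 22 mm wide; open, the fingers measure 114 mm over their backs; the gripper's body (76 mm by 85 mm) begins 54 mm behind the grasp point. The pads swing forward as they close: fully open they stand 13 mm farther back than shut.
Start: joints at [-1.332, 0.326, -0.193, 1.052, 0, 1.437], TCP at [0.2, -0.512, 0.405] pointing down, gripper open.
Joint ranges: [-2.65, 2.65], [-0.97, 1.79], [-1.3, 1.35], [-1.93, 2.1], [-1.47, 1.37], [-3.14, 3.14]. Speed limits (rad/s): [2.57, 2.57, 3.14, 3.14, 3.14, 3.14].

## Interface

Orientations are given as a rotation vector (axis times angle).
In Python, from bench import * gives the robot as it stands.
- The arm moves only by the shell command python3 -m jog 'ROWS' [FORCE]. ROWS is JSON, a list of rows, each a list of 3 entries, a list of its own where there are three numbers: the turn, a rotation vector about the world's x, y, z normalised to -1 to 1, where 1 is 0.5 rad, then the shift along the world's x, y, z normalised to -1 to 1, where 1 is 0.15 m, then the opening, from 0 (shut) to 1 (fully open). A call has 1 to 8 rows; each row is the pose to reach, as a shift and turn from the pose commanded when the call began; what a row does not reach only later rows make up. A row lasts 1/8 s, in which the tool goes at most 62.5 mm and 10.7 degrees, less where a joint would pass 70% of its speed; a pose out of reach is approached as far as the arm can. A call with a number of a shift or a turn outside -1 to 1 is refused whole. A call with a gripper value outside its range is refused whole. The fingers move at their own pace and stop on an object; FORCE is the grip in N (left out, the last holds). Time passes only in rows, so rows that repeat a pose let the fingers close. It gives the time, the measured TCP pose, the force, the opening and the grip force at its end, in the units of the state.
- read_state(): the state, without advancing time (a new reading comes with each control period).
- camera(name): name is "scene" or "top"; returns a dict with "frame" (480x640x3 uint8, red, green, blue), "depth" (480x640 float32, m along the optical axis (not along the pixel's ray), 0 where there is no reading), "fx", "fy", "cx", "cy" (pixels), "dist_coeffs" ([k1, k2, p1, p2, k3] as OpenCV has them; the pictures are not rectified), "R" (3x3) and "t" (3): a world point X has camera coordinates R X + t. Camera axes: x right, y down, z forward; pixel columns grow to the right and rows downward; lengths in m; the calibration is good to about 2 mm. A picture is of the moment at which its call begins.
- job_done(): hands the job in; it is judged then, once.
Trained networks look in a picture, given as the dict that the camera call returned (one of the last four; its "shot" number tells which), for a name from the list of things; names that differ only in an ending like _2 or _b are one class to them, and where a whole thing is asked for, a point or a joint stands for the part that bears it (a point fixed in the world has none). Each returns a list of dicts, best first, with "conf" (0 to 1); they miss things now and then, are a little off and sometimes report something else, mostly with a low value. They report only what shows in the picture. A call takes as long as a camera call. They do not tell look-alikes from the thing itself.
- find_in(thing, picture): "rect" ([left, top, width, height] in pixels, round what is visible of it).
- regions_of(thing, picture): "region" (480x640 bool, what is visible of it) and "rect" ([left, top, width, height] in pixels, round what is visible of it).
- mark_of(thing, picture): "point" ([column, row] in pixels: a listed point, or the origin of a listed thing).
The state is a dict: "time": time; "qpos": joint angles; "qd": joint speeds; "joint_efforts": joint torques, N m; "eef_pos": TCP position; "ee_rot": TCP orientation; "wrist_force": force on the tool from outside, world axes, zero at the start; "ft_torque": the same for the moment, N m; "gripper_width": finger opening in m; "gripper_force": force on a finger pad.
Only numpy, scipy, OpenCV 4.12 (cv2) and the standard library are available. Lean on these libraries where they do the work, as an engineer would, in place of code of your own. Each camera call takes 0.05 s, during which the arm holds its last target. There are 200 camera calls.

## Task

Tidy up after the microscope session: stand the two eyepieces upright in the tray with the two round cups, one in each cup, stand the two objectives upright in the divided rectangular tray, one in each bay, and lay the slide box flat in the long undivided tray, lengthways. Set each part down about the middle of its place, never letting it drop or fall over, and do not disturb the dropper bottle or the petri dish.

Things in the scene. Friction and masses are not known exactly. Their poses are not given: they have to be found in the camera images.
- objective_short: the shorter of two microscope objectives: a bright steel cylinder standing upright, 44 mm tall; foot collar 28 mm in diameter and 8 mm high, then a straight barrel 25 mm in diameter up to 34 mm, then a nose that narrows to 14 mm. About 90 g. Its origin is the centre of its underside, z up.
- objective_long: the longer of two microscope objectives: same as the short one (collar 28 mm in diameter and 8 mm high, barrel 25 mm in diameter) but 58 mm tall, barrel straight up to 48 mm. About 90 g. Its origin is the centre of its underside, z up.
- eyepiece_plain: the smaller of two black microscope eyepieces, standing upright on its eyecup: eyecup 38 mm in diameter and 12 mm high, tapering in by 18 mm to a straight tube 23 mm in diameter that stands up to 46 mm. About 70 g. Its origin is the centre of its underside, z up.
- eyepiece_wide: the larger of two black microscope eyepieces, standing upright on its eyecup: eyecup 45 mm in diameter and 12 mm high, tapering in by 18 mm to a straight tube 23 mm in diameter that stands up to 56 mm. About 70 g. Its origin is the centre of its underside, z up.
- slide_box: closed white plastic box for glass slides with a paper patch on top, lying flat: 36 mm along its x, 84 mm along its y, 34 mm high; it may be turned any way. About 80 g. Its origin is the centre of its underside, z up.
- cup_tray: low grey tray of two round cups joined side by side, fixed to the desk: for the eyepieces. Cup centres at y = +35 and -35 mm from its origin; each cup is 66 mm in diameter inside (72 outside); floor 4 mm thick, rim 14 mm above the desk. Origin: centre of its underside; x and y along its sides, z up; it is turned up to 20 degrees either way, with its long side roughly across the robot's view. 
- square_tray: low grey rectangular tray, 56 mm along x by 108 mm along y, with one dividing wall into two nearly square bays, fixed to the desk: for the objectives. Bay centres at y = +26 and -26 mm; each bay is 48 mm by 48 mm inside; floor 4 mm thick, walls 4 mm thick and 14 mm high. Origin: centre of its underside; x and y along its sides, z up; it is turned up to 20 degrees either way, with its long side roughly across the robot's view. 
- long_tray: low grey rectangular tray with no divider, 68 mm along x by 116 mm along y, fixed to the desk: for the slide box. Inside 60 mm by 108 mm; floor 4 mm thick, walls 4 mm thick and 14 mm high. Origin: centre of its underside; x and y along its sides, z up; it is turned up to 20 degrees either way, with its long side roughly across the robot's view. 
- dropper_bottle: bystander, loose, not to be disturbed: small amber dropper bottle with a black rubber bulb, 28 mm in diameter, 74 mm tall, standing among the things to sort. Its origin is the centre of its underside, z up.
- petri_dish: bystander, loose, not to be disturbed: open glass dish with a white paper disc in it, 88 mm in diameter, 14 mm high, standing among the trays. Its origin is the centre of its underside, z up.
Mind the look-alikes: they are no part of the job. What is shaped like the eyepiece_plain but pink is not meant.

How it is judged:
At the end, for the whole second after the job is handed in: On their trays' floors, at rest: each eyepiece upright in its own cup within 16 mm of its centre, each objective upright in its own bay within 13 mm (upright: 0.12 rad), the slide box flat in the long tray within 15 mm of its centre and 0.35 rad of lengthways (mm along each tray axis) ((((x of eyepiece_plain in the frame of cup_tray between -0.016 and 0.016 m and y of eyepiece_plain in the frame of cup_tray between 0.019 and 0.051 m and z of eyepiece_plain in the frame of cup_tray between 0 and 0.009 m and angle between eyepiece_plain's own z axis and vertical below 0.12 rad) and (x of eyepiece_wide in the frame of cup_tray between -0.016 and 0.016 m and y of eyepiece_wide in the frame of cup_tray between -0.051 and -0.019 m and z of eyepiece_wide in the frame of cup_tray between 0 and 0.009 m and angle between eyepiece_wide's own z axis and vertical below 0.12 rad)) or ((x of eyepiece_plain in the frame of cup_tray between -0.016 and 0.016 m and y of eyepiece_plain in the frame of cup_tray between -0.051 and -0.019 m and z of eyepiece_plain in the frame of cup_tray between 0 and 0.009 m and angle between eyepiece_plain's own z axis and vertical below 0.12 rad) and (x of eyepiece_wide in the frame of cup_tray between -0.016 and 0.016 m and y of eyepiece_wide in the frame of cup_tray between 0.019 and 0.051 m and z of eyepiece_wide in the frame of cup_tray between 0 and 0.009 m and angle between eyepiece_wide's own z axis and vertical below 0.12 rad))) and (((x of objective_short in the frame of square_tray between -0.013 and 0.013 m and y of objective_short in the frame of square_tray between 0.013 and 0.039 m and z of objective_short in the frame of square_tray between 0 and 0.009 m and angle between objective_short's own z axis and vertical below 0.12 rad) and (x of objective_long in the frame of square_tray between -0.013 and 0.013 m and y of objective_long in the frame of square_tray between -0.039 and -0.013 m and z of objective_long in the frame of square_tray between 0 and 0.009 m and angle between objective_long's own z axis and vertical below 0.12 rad)) or ((x of objective_short in the frame of square_tray between -0.013 and 0.013 m and y of objective_short in the frame of square_tray between -0.039 and -0.013 m and z of objective_short in the frame of square_tray between 0 and 0.009 m and angle between objective_short's own z axis and vertical below 0.12 rad) and (x of objective_long in the frame of square_tray between -0.013 and 0.013 m and y of objective_long in the frame of square_tray between 0.013 and 0.039 m and z of objective_long in the frame of square_tray between 0 and 0.009 m and angle between objective_long's own z axis and vertical below 0.12 rad))) and x of slide_box in the frame of long_tray between -0.015 and 0.015 m and y of slide_box in the frame of long_tray between -0.015 and 0.015 m and z of slide_box in the frame of long_tray between 0 and 0.009 m and angle between slide_box's own z axis and vertical below 0.12 rad and angle between the y axis of slide_box and the y axis of long_tray, either way round below 0.35 rad and linear speed of each of objective_short, objective_long, eyepiece_plain, eyepiece_wide, slide_box below 0.02 m/s); the robot touches nothing.
It fails at once if a part to be sorted is dropped: it moves faster than 0.6 m/s while no finger touches it ((linear speed of objective_short above 0.6 m/s and contact force between objective_short and the fingers below 0.01 N) or (linear speed of objective_long above 0.6 m/s and contact force between objective_long and the fingers below 0.01 N) or (linear speed of eyepiece_plain above 0.6 m/s and contact force between eyepiece_plain and the fingers below 0.01 N) or (linear speed of eyepiece_wide above 0.6 m/s and contact force between eyepiece_wide and the fingers below 0.01 N) or (linear speed of slide_box above 0.6 m/s and contact force between slide_box and the fingers below 0.01 N)).
It fails at once if the dropper bottle is pushed more than 20 mm away or tipped over (distance of dropper_bottle from where it was at the start of the episode above 0.02 m or angle between dropper_bottle's own z axis and vertical above 0.4 rad).
It fails at once if the petri dish is pushed more than 20 mm away or tipped over (distance of petri_dish from where it was at the start of the episode above 0.02 m or angle between petri_dish's own z axis and vertical above 0.4 rad).
It also fails if it takes over 106 s, if anything falls off the work surface, if the arm or the gripper's body presses on something with over 40 N, if the wrist force passes 120 N, or if a joint passes its speed limit or range.

## Working session

There is one attempt and no reset: what is moved stays moved. The work goes in short steps, Python scripts to look and compute and a shell command to move; the robot and the scene stay as the last step left them, time stands still between calls to the robot, and variables do not carry over. Pictures are saved under pics/ and viewed, at most 14 in all, crops included, and the job is handed in when it is done.

```bash
mkdir -p pics
cat > h.py <<'E'
from bench import *
import numpy as np, cv2
def ray(c,u,v):
    K=np.array([[c['fx'],0,c['cx']],[0,c['fy'],c['cy']],[0,0,1]])
    p=cv2.undistortPoints(np.array([[[u,v]]],float),K,np.array(c['dist_coeffs'],float))[0,0]
    R=np.array(c['R']);t=np.array(c['t'])
    return -R.T@t, R.T@np.array([p[0],p[1],1.])
def atz(c,u,v,z):
    o,d=ray(c,u,v); return o+d*(z-o[2])/d[2]
def cloud(c):
    K=np.array([[c['fx'],0,c['cx']],[0,c['fy'],c['cy']],[0,0,1]])
    vv,uu=np.mgrid[0:480,0:640]
    p=cv2.undistortPoints(np.stack([uu,vv],-1).reshape(-1,1,2).astype(float),K,np.array(c['dist_coeffs'],float)).reshape(480,640,2)
    P=np.dstack([p,np.ones((480,640))])*c['depth'][...,None]
    W=(P-np.array(c['t']))@np.array(c['R'])
    W[c['depth']==0]=np.nan
    return W
E
python3 - <<'E'
from h import *
T="objective_short objective_long eyepiece_plain eyepiece_wide slide_box cup_tray square_tray long_tray dropper_bottle petri_dish".split()
for n in("top","scene"):
    c=camera(n); W=cloud(c); cv2.imwrite(f'pics/{n}0.png',c['frame'][...,::-1])
    print(n,(-np.array(c['R']).T@c['t']).round(3))
    for k in T:
        for r in regions_of(k,c)[:3]:
            m=r['region']; P=W[m]; P=P[~np.isnan(P[:,0])]
            if len(P)<5: continue
            z=np.percentile(P[:,2],[5,50,97]).round(3); tp=P[P[:,2]>z[2]-.006]
            print(k,round(r['conf'],2),np.round(r['rect']),'z',z,'topxy',np.median(tp[:,:2],0).round(3),'mid',((P.max(0)+P.min(0))/2)[:2].round(3),'col',np.median(c['frame'][m],0))
print(read_state())
E
```

```text
top [ 0.308 -0.006  1.008]
objective_long 0.59 [398. 271.  22.  20.] z [0.002 0.045 0.06 ] topxy [ 0.438 -0.171] mid [ 0.439 -0.177] col [51. 52. 54.]
eyepiece_plain 0.71 [281. 270.  20.  16.] z [0.012 0.023 0.049] topxy [0.44  0.049] mid [0.441 0.049] col [31.  33.  33.5]
eyepiece_plain 0.7 [340. 330.  22.  17.] z [0.012 0.018 0.048] topxy [ 0.335 -0.065] mid [ 0.335 -0.064] col [88. 60. 76.]
eyepiece_wide 0.73 [213. 272.  28.  20.] z [0.01  0.017 0.059] topxy [0.428 0.165] mid [0.428 0.165] col [ 8.  9. 10.]
eyepiece_wide 0.62 [350. 175.  42.  42.] z [0.    0.003 0.014] topxy [ 0.592 -0.1  ] mid [ 0.602 -0.102] col [110. 108. 108.]
eyepiece_wide 0.35 [149. 284.  25.  18.] z [0.003 0.034 0.047] topxy [0.403 0.287] mid [0.403 0.293] col [43. 43. 46.]
slide_box 0.97 [442. 290.  50.  27.] z [0.009 0.034 0.038] topxy [ 0.4   -0.279] mid [ 0.403 -0.283] col [105. 107. 105.]
cup_tray 0.59 [245. 172.  68.  49.] z [0.001 0.005 0.016] topxy [0.599 0.079] mid [0.601 0.079] col [56. 58. 63.]
cup_tray 0.32 [282. 271.  19.  16.] z [0.012 0.027 0.049] topxy [0.44  0.049] mid [0.441 0.048] col [37
[... 2073 characters left out ...]
. 111. 107.]
{'time': 1.1, 'qpos': array([-1.33217655e+00,  3.26192632e-01, -1.92580984e-01,  1.05200484e+00,
       -3.63835216e-06,  1.43656998e+00]), 'qd': array([ 0.00047723,  0.00144737, -0.00070445, -0.00134981,  0.00055907,
        0.00193327]), 'joint_efforts': array([-3.23035383e-04, -4.43341506e+01,  2.62759423e+01,  1.15471586e-03,
       -2.07611815e-04, -6.69990271e-06]), 'eef_pos': array([ 0.20034927, -0.51223551,  0.40469208]), 'ee_rot': array([ 3.08714208e+00,  5.82275543e-01, -4.24237482e-06]), 'wrist_force': array([ 0.38025863, -0.57386806, -0.35076058]), 'ft_torque': array([ 0.00161592,  0.02041101, -0.00354381]), 'gripper_force': 0.0, 'gripper_width': 0.08550618455476112}
```

View pics/top0.png

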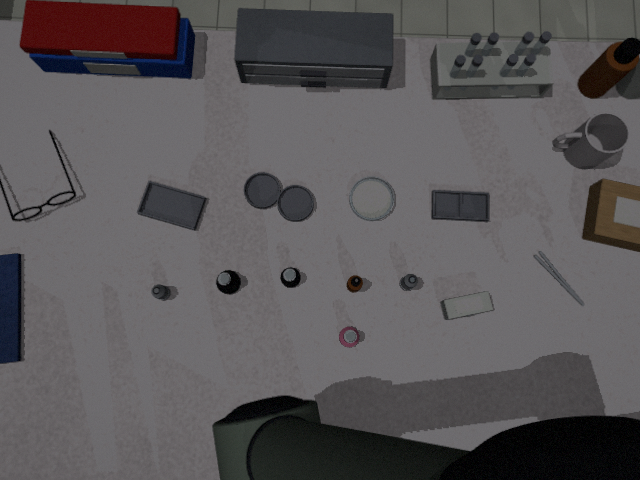

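View pics/scene0.png

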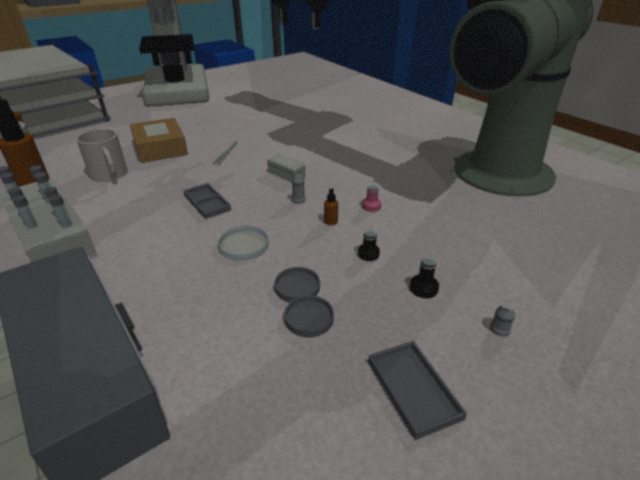

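Top view: the trays sit at row ~200, with long at (172,205), cups at (263,190) and (296,203), dish at (372,199) and divided at (460,206). The parts are in the row below: short objective (160,292), wide eyepiece (228,282), plain eyepiece (290,277), bottle (355,284), long objective (409,282), box (467,305). The pink decoy is at (348,336). The scene view agrees.

```bash
cat > meas.py <<'E'
from h import *
def box(P):
    r=cv2.minAreaRect((P[:,:2]*1000).astype(np.float32)); q=cv2.boxPoints(r)
    e=[q[1]-q[0],q[2]-q[1]]; l=max(e,key=np.linalg.norm); l=l*np.sign(l[1])
    return np.round(r[0],1),np.round(sorted(r[1]),1),'yaw of y-axis-from-world-y',round(np.degrees(np.arctan2(-l[0],l[1])),1)
def region(k,c,xy):
    W=cloud(c)
    for r in regions_of(k,c):
        P=W[r['region']];P=P[~np.isnan(P[:,0])]
        if len(P)>20 and np.linalg.norm(np.median(P[:,:2],0)-xy)<.04: return P,r
    return None,None
def win(W,xy,s,zlo,zhi):
    P=W.reshape(-1,3); return P[(abs(P[:,0]-xy[0])<s)&(abs(P[:,1]-xy[1])<s)&(P[:,2]>zlo)&(P[:,2]<zhi)]
E
python3 - <<'E'
from meas import *
for n in("top","scene"):
    c=camera(n);W=cloud(c);print(n)
    for k,xy in dict(cup_tray=(.601,.079),square_tray=(.594,-.274),long_tray=(.572,.284)).items():
        P=win(W,xy,.085,.0085,.03)
        if k=='cup_tray': P=P[P[:,1]>-.02]
        print(k,box(P),'rim z',np.percentile(P[:,2],[50,90]).round(4))
        P,r=region(k,c,xy)
        if P is not None: print('   region',box(P))
    P=win(W,(.403,-.28),.07,.026,.05);print('box',box(P),np.median(P[:,2]))
    for k,xy,h in(('os',(.403,.29),.044),('ol',(.438,-.171),.058),('ep',(.44,.049),.046),('ew',(.428,.165),.056),('bottle',(.43,-.07),.074),('pink',(.335,-.065),.046)):
        P=win(W,xy,.03,h-.008,h+.02);Q=win(W,xy,.035,.02,h+.02)
        print(k,len(P),'top med',np.median(P,0).round(4),'mid',((P.max(0)+P.min(0))/2)[:2].round(4),'body',((Q.max(0)+Q.min(0))/2)[:2].round(4))
    if n=='scene':
        big=cv2.resize(c['frame'][130:450,170:530],(720,640));
E
```

```text
top
cup_tray (array([598.1,  79.1]), array([ 71.4, 140.8]), 'yaw of y-axis-from-world-y', np.float32(-19.2)) rim z [0.0139 0.0165]
   region (array([597.6,  79.2]), array([ 74.1, 139. ]), 'yaw of y-axis-from-world-y', np.float32(-23.4))
square_tray (array([ 594.1, -274.3]), array([ 58.1, 110.4]), 'yaw of y-axis-from-world-y', np.float32(-0.8)) rim z [0.0131 0.0159]
   region (array([ 595.5, -277.5]), array([ 61.2, 116.6]), 'yaw of y-axis-from-world-y', np.float32(-1.1))
long_tray (array([572.8, 285.2]), array([ 68.6, 117.7]), 'yaw of y-axis-from-world-y', np.float32(-13.5)) rim z [0.0136 0.0165]
   region (array([572.5, 285.3]), array([ 68.1, 117.7]), 'yaw of y-axis-from-world-y', np.float32(-13.4))
box (array([ 399.5, -279.3]), array([37.3, 85.8]), 'yaw of y-axis-from-world-y', np.float32(13.4)) 0.03443503239144976
os 91 top med [0.4025 0.286  0.0419] mid [0.4032 0.2867] body [0.4039 0.2874]
ol 90 top med [ 0.4375 -0.1708  0.0548] mid [ 0.4386 -0.1723] body [ 0.438 -0.172]
ep 133 top med [0.4404 0.0487 0.0456] mid [0.4408 0.049 ] body [0.4408 0.0477]
ew 134 top med [0.4276 0.1645 0.
[... 851 characters left out ...]
1, 286.5]), array([ 77.7, 116.4]), 'yaw of y-axis-from-world-y', np.float32(-14.1))
box (array([ 402.9, -278.7]), array([37.8, 87.9]), 'yaw of y-axis-from-world-y', np.float32(13.8)) 0.03245803887964483
os 134 top med [0.4106 0.289  0.04  ] mid [0.4085 0.2878] body [0.4064 0.2876]
ol 51 top med [ 0.4439 -0.1677  0.0539] mid [ 0.4417 -0.1699] body [ 0.4431 -0.1686]
ep 118 top med [0.4466 0.0514 0.0441] mid [0.4452 0.0493] body [0.4452 0.0493]
ew 157 top med [0.4343 0.168  0.0537] mid [0.4318 0.1658] body [0.4319 0.1658]
bottle 19 top med [ 0.4359 -0.0694  0.0695] mid [ 0.4355 -0.0713] body [ 0.4346 -0.0685]
pink 85 top med [ 0.3407 -0.061   0.0437] mid [ 0.3393 -0.0645] body [ 0.3391 -0.0645]
```

```bash
python3 -m jog '[[[0,0,0.35],[0.34,0.34,0],1],[[0,0,0.7],[0.68,0.68,0],1],[[0,0,1],[1,1,0],1],[[0,0,1],[1,1,0],1]]' 40
python3 -m jog '[[[0,0,0.35],[0.17,0.28,0],1],[[0,0,0.7],[0.34,0.55,-0.2],1],[[0,0,0.96],[0.34,0.55,-0.4],1]]'
python3 -m jog '[[[0,0,0.35],[0,0,-0.2],1],[[0,0,0.7],[0,0,-0.5],1],[[0,0,0.91],[0,0,-0.5],1],[[0,0,0.91],[0,0,-0.5],1]]'
```

```text
time: 2.0
eef_pos: [0.352, -0.3598, 0.4049]
ee_rot: [-2.844, -1.334, -0.001]
wrist_force: [-0.2, -0.1, 0.3]
gripper_width: 0.0852
gripper_force: 0.0
time: 2.38
eef_pos: [0.4027, -0.2773, 0.3444]
ee_rot: [2.44, 1.977, 0.001]
wrist_force: [0.4, -0.8, 0.6]
gripper_width: 0.0857
gripper_force: 0.0
time: 2.88
eef_pos: [0.4013, -0.2797, 0.2693]
ee_rot: [-1.944, -2.467, -0.0]
wrist_force: [-0.3, -0.1, 0.3]
gripper_width: 0.0854
gripper_force: 0.0
```

```bash
python3 -m jog '[[[0,0,0],[0,0,-0.3],1],[[0,0,0],[0,0,-0.56],1],[[0,0,0],[0,0,-0.56],1],[[0,0,0],[0,0,-0.56],0],[[0,0,0],[0,0,-0.56],0],[[0,0,0],[0,0,-0.56],0],[[0,0,0],[0,0,-0.56],0],[[0,0,0],[0,0,-0.56],0]]' 40
python3 -m jog '[[[0,0,0],[0,0,0],0],[[0,0,0],[0,0,0],0],[[0,0,0],[0,0,0],0],[[0,0,0],[0,0,0.05],0],[[0,0,0],[0,0,0.1],0]]'
```

```text
time: 3.88
eef_pos: [0.402, -0.2803, 0.1872]
ee_rot: [1.942, 2.466, -0.001]
wrist_force: [-0.0, 0.9, 6.6]
gripper_width: 0.0353
gripper_force: 40.5
time: 4.5
eef_pos: [0.4014, -0.2797, 0.2014]
ee_rot: [1.943, 2.468, -0.0]
wrist_force: [0.8, -0.7, -1.0]
gripper_width: 0.0351
gripper_force: 40.2
```

```bash
python3 -m jog '[[[0,0,0],[0,0,0.25],0],[[0,0,0],[0,0,0.5],0],[[0,0,0],[0,0,0.7],0]]'
python3 -m jog '[[[0,0,-0.08],[0.09,0.31,0],0],[[0,0,-0.16],[0.19,0.62,0],0],[[0,0,-0.24],[0.29,0.94,0],0]]'
python3 -m jog '[[[0,0,-0.08],[0.09,0.31,0],0],[[0,0,-0.16],[0.19,0.62,0],0],[[0,0,-0.24],[0.29,0.94,0],0]]'
python3 -m jog '[[[0,0,-0.08],[0.09,0.31,0],0],[[0,0,-0.16],[0.19,0.62,0],0],[[0,0,-0.24],[0.29,0.94,0],0]]'
python3 -m jog '[[[0,0,-0.08],[0.09,0.31,0],0],[[0,0,-0.16],[0.19,0.62,0],0],[[0,0,-0.23],[0.28,0.94,0],0],[[0,0,-0.23],[0.28,0.94,0],0]]'
python3 - <<'E'
from h import *
c=camera("top");W=cloud(c)
P=W[c['depth']>0];P=P[(P[:,2]>.085)&(P[:,2]<.17)&(abs(P[:,0]-.574)<.09)&(abs(P[:,1]-.285)<.09)]
print(len(P),np.percentile(P[:,2],[5,50,95]) if len(P) else '')
c=camera("scene");cv2.imwrite('pics/s1.png',cv2.resize(c['frame'][150:480,200:640],None,fx=1.6,fy=1.6)[...,::-1])
E
```

```text
time: 4.88
eef_pos: [0.4014, -0.2797, 0.3077]
ee_rot: [1.942, 2.468, -0.0]
wrist_force: [0.6, -1.0, -1.7]
gripper_width: 0.0354
gripper_force: 40.3
time: 5.25
eef_pos: [0.445, -0.1375, 0.3064]
ee_rot: [2.09, 2.344, 0.001]
wrist_force: [0.8, -0.4, -0.8]
gripper_width: 0.0353
gripper_force: 40.3
time: 5.62
eef_pos: [0.4886, 0.0038, 0.3063]
ee_rot: [2.226, 2.216, 0.001]
wrist_force: [0.6, -0.3, -1.9]
gripper_width: 0.0352
gripper_force: 40.3
time: 6.0
eef_pos: [0.532, 0.1449, 0.3062]
ee_rot: [2.355, 2.079, 0.0]
wrist_force: [1.0, -0.6, -0.4]
gripper_width: 0.0355
gripper_force: 40.3
time: 6.5
eef_pos: [0.574, 0.2874, 0.3058]
ee_rot: [-2.465, -1.947, -0.002]
wrist_force: [0.1, -1.1, -0.5]
gripper_width: 0.0351
gripper_force: 40.3
909 [0.12695429 0.15242479 0.15979888]
```

View pics/s1.png

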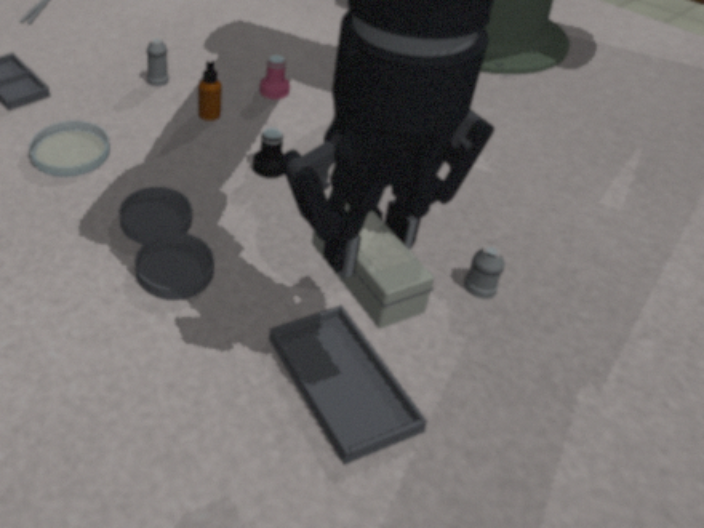

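Box is level in the grip, above and behind the long tray (about (345,380) in the crop). Lowering.

```bash
python3 -m jog '[[[0,0,0],[0,-0.01,-0.25],0],[[0,0,0],[0,-0.01,-0.5],0],[[0,0,0],[0,-0.01,-0.68],0],[[0,0,0],[0,-0.01,-0.73],0],[[0,0,0],[0,-0.01,-0.75],0],[[0,0,0],[0,-0.01,-0.76],0]]'
python3 -m jog '[[[0,0,0],[0,0,-0.01],0],[[0,0,0],[0,0,-0.01],0]]'
```

```text
time: 7.35
eef_pos: [0.5745, 0.2826, 0.193]
ee_rot: [2.469, 1.941, 0.003]
wrist_force: [-0.9, 0.9, -1.1]
gripper_width: 0.0352
gripper_force: 40.3
time: 7.6
eef_pos: [0.5743, 0.283, 0.1913]
ee_rot: [2.469, 1.942, 0.003]
wrist_force: [0.5, -0.0, 3.4]
gripper_width: 0.0351
gripper_force: 40.8
```

```bash
python3 -m jog '[[[0,0,0],[0,0,-0.005],0],[[0,0,0],[0,0,-0.005],0.6],[[0,0,0],[0,0,-0.005],0.6],[[0,0,0],[0,0,-0.005],0.6]]'
python3 -m jog '[[[0,0,0],[0,0,0.1],0.6],[[0,0,0],[0,0,0.4],0.6],[[0,0,0],[0,0,0.8],0.6]]'
```

```text
time: 8.1
eef_pos: [0.5738, 0.2828, 0.1892]
ee_rot: [-2.469, -1.942, 0.0]
wrist_force: [-0.3, 0.3, 1.1]
gripper_width: 0.0514
gripper_force: 0.0
time: 8.48
eef_pos: [0.5732, 0.2825, 0.3101]
ee_rot: [-2.469, -1.941, 0.004]
wrist_force: [2.2, 0.1, -0.8]
gripper_width: 0.051
gripper_force: 0.0
```

```bash
python3 -m jog '[[[0,0,0.24],[-0.35,0,0],0.7],[[0,0,0.475],[-0.7,0.02,0],0.7],[[0,0,0.475],[-1,0.03,0],0.7]]'
python3 -m jog '[[[0,0,0],[-0.12,0,-0.2],0.7],[[0,0,0],[-0.12,0,-0.4],0.7],[[0,0,0],[-0.12,0,-0.4],0.7]]'
python3 - <<'E'
from meas import *
c=camera("scene");W=cloud(c)
P=win(W,(.574,.285),.08,.031,.06);print('box',box(P),np.percentile(P[:,2],[5,50,95]).round(3))
E
```

```text
time: 8.85
eef_pos: [0.4221, 0.2872, 0.3106]
ee_rot: [2.221, 2.222, 0.002]
wrist_force: [0.6, 0.8, 0.1]
gripper_width: 0.0603
gripper_force: 0.0
time: 9.22
eef_pos: [0.4049, 0.2869, 0.2488]
ee_rot: [-2.221, -2.221, 0.004]
wrist_force: [-0.7, 0.6, -0.3]
gripper_width: 0.0601
gripper_force: 0.0
box (array([576.1, 284.3]), array([37.6, 85.4]), 'yaw of y-axis-from-world-y', np.float32(-12.5)) [0.033 0.037 0.038]
```

```bash
python3 -m jog '[[[0,0,0],[0,0,-0.25],0.7],[[0,0,0],[0,0,-0.41],0.7],[[0,0,0],[0,0,-0.41],0],[[0,0,0],[0,0,-0.41],0],[[0,0,0],[0,0,-0.41],0],[[0,0,0],[0,0,-0.41],0],[[0,0,0],[0,0,-0.41],0]]' 40
python3 -m jog '[[[0,0,0],[0,0,0.05],0],[[0,0,0],[0,0,0.3],0],[[0,0,0],[0,0,0.6],0],[[0,0,0],[0,0,0.8],0]]'
python3 - <<'E'
from h import *
c=camera("scene");cv2.imwrite('pics/s2.png',cv2.resize(c['frame'][150:480,300:640],None,fx=1.7,fy=1.7)[...,::-1])
E
```

```text
time: 10.15
eef_pos: [0.4068, 0.2877, 0.1896]
ee_rot: [2.221, 2.22, 0.005]
wrist_force: [0.4, -0.5, 6.9]
gripper_width: 0.0233
gripper_force: 40.0
time: 10.65
eef_pos: [0.406, 0.2874, 0.3105]
ee_rot: [2.221, 2.22, 0.003]
wrist_force: [1.2, 0.2, -0.7]
gripper_width: 0.0232
gripper_force: 39.5
```

View pics/s2.png

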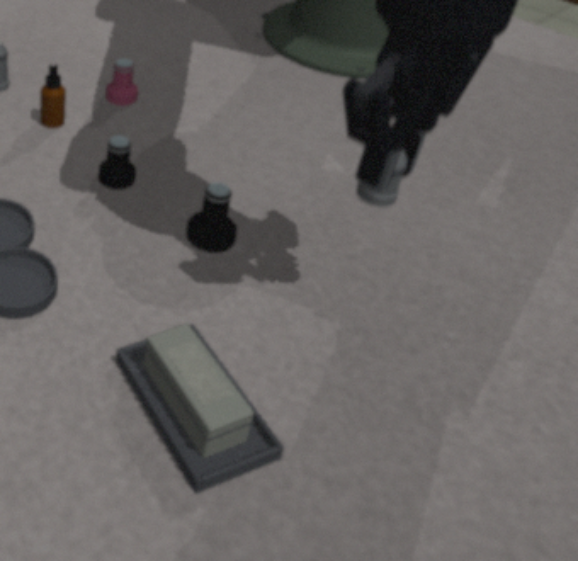

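Box lies nicely in the tray (195,400), and the short objective hangs upright in the grip (380,185). Carrying it to the divided tray.

```bash
python3 -m jog '[[[0,0,0],[0.1,-0.3,0],0],[[0,0,0],[0.21,-0.6,0],0],[[0,0,0],[0.316,-0.892,0],0]]'
python3 -m jog '[[[0,0,0],[0.1,-0.3,0],0],[[0,0,0],[0.21,-0.6,0],0],[[0,0,0],[0.316,-0.892,0],0]]'
python3 -m jog '[[[0,0,0],[0.1,-0.3,0],0],[[0,0,0],[0.21,-0.6,0],0],[[0,0,0],[0.316,-0.892,0],0]]'
python3 -m jog '[[[0,0,0],[0.1,-0.3,0],0],[[0,0,0],[0.21,-0.6,0],0],[[0,0,0],[0.316,-0.892,0],0],[[0,0,0],[0.316,-0.892,0],0],[[0,0,0],[0.316,-0.892,-0.2],0],[[0,0,0],[0.316,-0.892,-0.4],0],[[0,0,0],[0.316,-0.892,-0.6],0],[[0,0,0],[0.316,-0.892,-0.65],0]]'
python3 -m jog '[[[0,0,0],[0,0,0],0]]'
```

```text
time: 11.08
eef_pos: [0.4534, 0.1522, 0.3083]
ee_rot: [2.221, 2.221, 0.001]
wrist_force: [0.4, -0.6, -0.7]
gripper_width: 0.0233
gripper_force: 39.5
time: 11.45
eef_pos: [0.5008, 0.0181, 0.3082]
ee_rot: [2.222, 2.221, 0.0]
wrist_force: [0.3, 0.1, -0.7]
gripper_width: 0.0231
gripper_force: 39.5
time: 11.82
eef_pos: [0.5482, -0.1157, 0.3081]
ee_rot: [2.222, 2.221, 0.0]
wrist_force: [0.8, 0.3, -0.4]
gripper_width: 0.023
gripper_force: 39.5
time: 12.82
eef_pos: [0.5941, -0.2464, 0.2084]
ee_rot: [-2.218, -2.218, 0.002]
wrist_force: [0.1, 1.0, -0.6]
gripper_width: 0.0232
gripper_force: 39.5
time: 12.95
eef_pos: [0.5953, -0.2474, 0.2106]
ee_rot: [-2.221, -2.221, 0.0]
wrist_force: [-0.3, -0.2, -0.5]
gripper_width: 0.0232
gripper_force: 39.5
```

```bash
python3 -m jog '[[[0,0,0],[0,0,-0.06],0],[[0,0,0],[0,0,-0.09],0],[[0,0,0],[0,0,-0.105],0],[[0,0,0],[0,0,-0.11],0],[[0,0,0],[0,0,-0.11],0]]'
python3 -m jog '[[[0,0,0],[0,0,-0.01],0],[[0,0,0],[0,0,-0.015],0]]'
```

```text
time: 13.58
eef_pos: [0.5955, -0.248, 0.194]
ee_rot: [2.222, 2.221, 0.0]
wrist_force: [0.2, -0.0, -0.2]
gripper_width: 0.0234
gripper_force: 39.5
time: 13.82
eef_pos: [0.5956, -0.248, 0.1936]
ee_rot: [2.221, 2.22, 0.0]
wrist_force: [-4.5, 2.1, 14.6]
gripper_width: 0.0234
gripper_force: 41.1
```

```bash
python3 -m jog '[[[0,0,0],[0,0,0.006],0],[[0,0,0],[0,0,0.006],0.5],[[0,0,0],[0,0,0.006],0.5],[[0,0,0],[0,0,0.006],0.5]]'
python3 -m jog '[[[0,0,0],[0,0,0.1],0.5],[[0,0,0],[0,0,0.4],0.5],[[0,0,0],[0,0,0.7],0.6],[[0,0,0],[-0.3,0.1,0.7],0.6],[[0,0,0],[-0.6,0.3,0.7],0.6],[[0,0,0],[-0.9,0.5,0.7],0.7]]'
python3 - <<'E'
from meas import *
for n in("scene","top"):
    c=camera(n);W=cloud(c)
    P=win(W,(.595,-.248),.025,.038,.07);print(n,'os',((P.max(0)+P.min(0))/2)[:2].round(4) if len(P) else None,np.percentile(P[:,2],[50,95]).round(3) if len(P) else None)
E
```

```text
time: 14.32
eef_pos: [0.5954, -0.2479, 0.1923]
ee_rot: [-2.222, -2.221, 0.0]
wrist_force: [0.5, -0.7, 0.3]
gripper_width: 0.0428
gripper_force: 0.0
time: 15.08
eef_pos: [0.4592, -0.1723, 0.2987]
ee_rot: [2.221, 2.219, 0.001]
wrist_force: [0.1, -0.1, 0.2]
gripper_width: 0.0599
gripper_force: 0.0
scene os [ 0.5974 -0.2445] [0.042 0.048]
top os None None
```

```bash
python3 -m jog '[[[0,0,0],[-0.137,0.013,-0.1],0.7],[[0,0,0],[-0.137,0.013,-0.3],0.7],[[0,0,0],[-0.137,0.013,-0.5],0.7],[[0,0,0],[-0.137,0.013,-0.67],0.7],[[0,0,0],[-0.137,0.013,-0.67],0.7]]' 40
python3 -m jog '[[[0,0,0],[0,0,0],0],[[0,0,0],[0,0,0],0],[[0,0,0],[0,0,0],0],[[0,0,0],[0,0,0],0],[[0,0,0],[0,0,0],0]]' 40
python3 -m jog '[[[0,0,0],[0,0,0.05],0],[[0,0,0],[0,0,0.3],0],[[0,0,0],[0,0,0.6],0],[[0,0,0],[0.2,0,0.7],0],[[0,0,0],[0.6,-0.3,0.7],0],[[0,0,0],[0.9,-0.6,0.7],0]]'
python3 - <<'E'
from h import *
c=camera("scene");cv2.imwrite('pics/s3.png',cv2.resize(c['frame'][60:260,150:400],None,fx=2.8,fy=2.8)[...,::-1])
E
```

```text
time: 15.8
eef_pos: [0.4396, -0.1709, 0.1964]
ee_rot: [-2.221, -2.219, 0.001]
wrist_force: [-0.4, 0.5, 0.1]
gripper_width: 0.0596
gripper_force: 0.0
time: 16.42
eef_pos: [0.4406, -0.1714, 0.1984]
ee_rot: [2.22, 2.219, 0.001]
wrist_force: [-1.4, 0.3, 6.9]
gripper_width: 0.0234
gripper_force: 39.2
time: 17.18
eef_pos: [0.5666, -0.2519, 0.3034]
ee_rot: [2.219, 2.222, 0.001]
wrist_force: [0.6, -0.6, -0.7]
gripper_width: 0.0238
gripper_force: 39.5
```

View pics/s3.png

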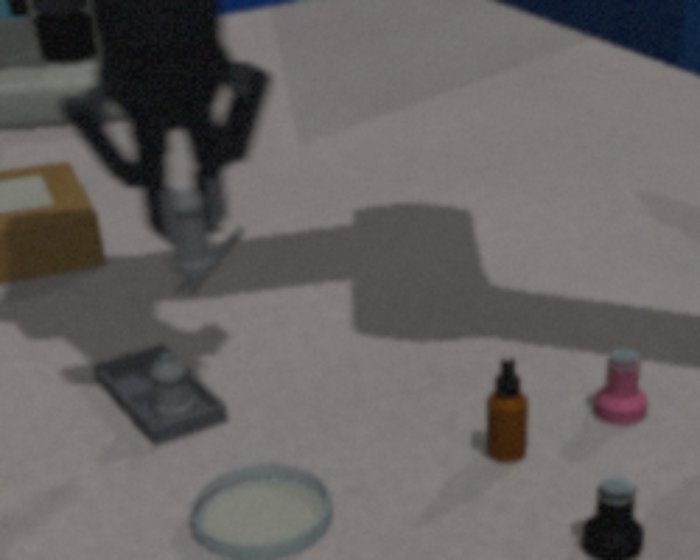

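Short objective stands in the right-hand bay (170,385), and the long one hangs in the grip above (190,235).

```bash
python3 -m jog '[[[0,0,0],[0.133,-0.257,0],0],[[0,0,0],[0.133,-0.257,0],0],[[0,0,0],[0.133,-0.257,-0.2],0],[[0,0,0],[0.133,-0.257,-0.4],0],[[0,0,0],[0.133,-0.257,-0.55],0],[[0,0,0],[0.133,-0.257,-0.6],0],[[0,0,0],[0.133,-0.257,-0.6],0]]'
python3 - <<'E'
from h import *
c=camera("scene");W=cloud(c);P=W[c['depth']>0]
P=P[(abs(P[:,0]-.6)<.03)&(abs(P[:,1]+.3)<.03)&(P[:,2]>.005)&(P[:,2]<.034)]
for a in np.arange(.014,.034,.004):
    q=P[(P[:,2]>a)&(P[:,2]<a+.004)]
    if len(q)>2: print(round(a,3),len(q),np.median(q,0).round(4),q[:,1].min().round(3),q[:,1].max().round(3))
E
```

```text
time: 18.1
eef_pos: [0.5847, -0.2896, 0.2128]
ee_rot: [-2.221, -2.221, 0.0]
wrist_force: [0.6, 0.1, -0.6]
gripper_width: 0.0234
gripper_force: 39.8
0.014 6 [ 0.6093 -0.2877  0.0153] -0.299 -0.277
0.018 6 [ 0.5968 -0.2898  0.0205] -0.296 -0.284
0.022 12 [ 0.5947 -0.284   0.0239] -0.292 -0.278
0.026 13 [ 0.5919 -0.2827  0.0277] -0.291 -0.276
0.03 19 [ 0.5867 -0.2797  0.0326] -0.287 -0.277
```

```bash
python3 -m jog '[[[0,0,0],[0,0,0.15],0],[[0,0,0],[0.065,-0.07,0.15],0],[[0,0,0],[0.065,-0.07,0.15],0],[[0,0,0],[0.065,-0.07,0.15],0]]'
python3 - <<'E'
from h import *
c=camera("scene");cv2.imwrite('pics/s4.png',cv2.resize(c['frame'][130:230,160:285],None,fx=6,fy=6,interpolation=cv2.INTER_CUBIC)[...,::-1])
E
```

```text
time: 18.65
eef_pos: [0.5944, -0.3003, 0.2345]
ee_rot: [-2.221, -2.22, 0.0]
wrist_force: [0.1, -0.2, -0.8]
gripper_width: 0.0235
gripper_force: 39.8
```

View pics/s4.png

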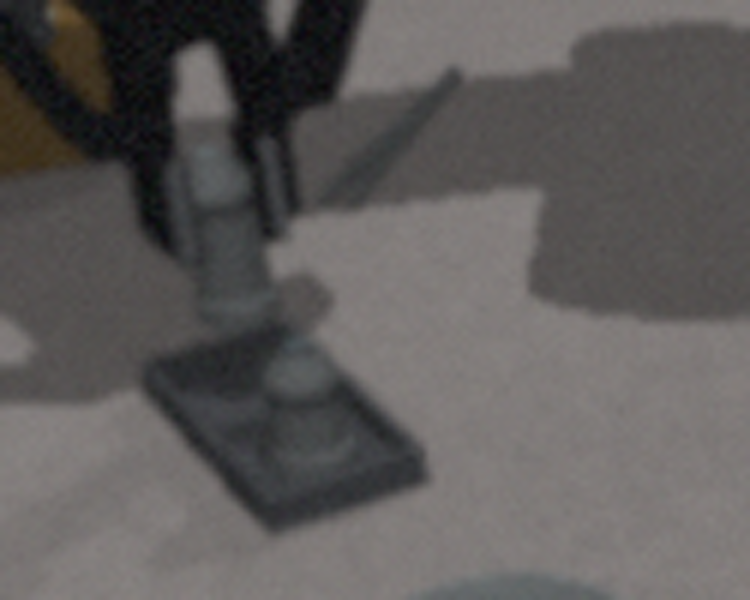

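Held parallel to the fingers (235,240), above the empty left bay, with the short one standing at (305,400).

```bash
python3 -m jog '[[[0,0,0],[0,0,-0.1],0],[[0,0,0],[0,0,-0.16],0],[[0,0,0],[0,0,-0.19],0],[[0,0,0],[0,0,-0.205],0],[[0,0,0],[0,0,-0.21],0]]'
python3 -m jog '[[[0,0,0],[0,0,-0.005],0],[[0,0,0],[0,0,-0.008],0]]'
```

```text
time: 19.32
eef_pos: [0.5949, -0.3007, 0.203]
ee_rot: [2.222, 2.221, 0.0]
wrist_force: [0.0, 0.3, -0.4]
gripper_width: 0.0232
gripper_force: 39.8
time: 19.58
eef_pos: [0.595, -0.3008, 0.2025]
ee_rot: [2.221, 2.22, 0.0]
wrist_force: [-0.3, 1.4, 3.9]
gripper_width: 0.0235
gripper_force: 40.2
```

```bash
python3 -m jog '[[[0,0,0],[0,0,-0.002],0.5],[[0,0,0],[0,0,-0.002],0.5],[[0,0,0],[0,0,-0.002],0.5],[[0,0,0],[0,0,0.1],0.5],[[0,0,0],[0,0,0.4],0.5],[[0,0,0],[0,0,0.65],0.5]]'
python3 -m jog '[[[0,0,0],[-0.12,0.27,0],0.6],[[0,0,0],[-0.24,0.54,0],0.6],[[0,0,0],[-0.34,0.8,0],0.6],[[0,0,0],[-0.34,0.8,0],0.6]]'
python3 -m jog '[[[0,0,0],[-0.12,0.27,0],0.6],[[0,0,0],[-0.24,0.54,0],0.6],[[0,0,0],[-0.34,0.8,0],0.6],[[0,0,0],[-0.34,0.8,0],0.6]]'
python3 -m jog '[[[0,0,0],[-0.12,0.27,0],0.6],[[0,0,0],[-0.24,0.54,0],0.6],[[0,0,0],[-0.337,0.732,0],0.6],[[0,0,0],[-0.337,0.732,0],0.6]]'
python3 - <<'E'
from meas import *
c=camera("scene");W=cloud(c)
for y in(-.248,-.3):
    P=win(W,(.596,y),.022,.02,.09); h=P[:,2].max();P=P[P[:,2]>h-.012]
    print(y,((P.max(0)+P.min(0))/2)[:2].round(4),h.round(4))
E
```

```text
time: 20.32
eef_pos: [0.595, -0.3008, 0.3019]
ee_rot: [2.221, 2.22, 0.0]
wrist_force: [0.6, -0.2, -0.0]
gripper_width: 0.0426
gripper_force: 0.0
time: 20.82
eef_pos: [0.5428, -0.1783, 0.3006]
ee_rot: [-2.218, -2.224, -0.0]
wrist_force: [0.3, -1.1, -0.2]
gripper_width: 0.0513
gripper_force: 0.0
time: 21.32
eef_pos: [0.4924, -0.0593, 0.3002]
ee_rot: [2.219, 2.224, 0.0]
wrist_force: [1.1, -0.1, -0.3]
gripper_width: 0.0512
gripper_force: 0.0
time: 21.82
eef_pos: [0.4426, 0.0496, 0.3]
ee_rot: [2.219, 2.222, 0.001]
wrist_force: [0.2, -0.3, 0.0]
gripper_width: 0.0509
gripper_force: 0.0
-0.248 [ 0.5966 -0.2438] 0.0479
-0.3 [ 0.5956 -0.2985] 0.0631
```

```bash
python3 -m jog '[[[0,0,0],[0,0,-0.25],0.6],[[0,0,0],[0,0,-0.5],0.6],[[0,0,0],[0,0,-0.7],0.6],[[0,0,0],[0,0,-0.7],0.6],[[0,0,0],[0,0,-0.7],0],[[0,0,0],[0,0,-0.7],0],[[0,0,0],[0,0,-0.7],0],[[0,0,0],[0,0,-0.7],0]]' 40
python3 -m jog '[[[0,0,0],[0,0,0],0],[[0,0,0],[0,0,0],0]]'
```

```text
time: 22.88
eef_pos: [0.4434, 0.0488, 0.1958]
ee_rot: [2.22, 2.218, 0.002]
wrist_force: [0.3, -1.7, 6.7]
gripper_width: 0.0219
gripper_force: 39.5
time: 23.12
eef_pos: [0.4434, 0.0489, 0.1957]
ee_rot: [2.22, 2.218, 0.002]
wrist_force: [-0.3, -1.4, 7.7]
gripper_width: 0.0214
gripper_force: 39.5
```

```bash
python3 -m jog '[[[0,0,0],[0,0,0.05],0],[[0,0,0],[0,0,0.25],0],[[0,0,0],[0,0,0.4],0],[[0,0,0],[0.3,0,0.4],0],[[0,0,0],[0.6,-0.01,0.4],0],[[0,0,0],[0.964,-0.017,0.4],0],[[0,0,0],[0.964,-0.017,0.4],0],[[0,0,0],[0.964,-0.017,0.3],0]]'
python3 -m jog '[[[0,0,0],[0,0,0],0],[[0,0,0],[0,0,-0.12],0],[[0,0,0],[0,0,-0.2],0],[[0,0,0],[0,0,-0.23],0],[[0,0,0],[0,0,-0.23],0]]'
```

```text
time: 24.12
eef_pos: [0.5866, 0.0467, 0.2396]
ee_rot: [2.222, 2.221, 0.001]
wrist_force: [-0.5, -0.6, -1.6]
gripper_width: 0.0214
gripper_force: 39.5
time: 24.75
eef_pos: [0.5865, 0.0466, 0.2047]
ee_rot: [-2.222, -2.221, 0.001]
wrist_force: [-0.3, -0.4, -1.4]
gripper_width: 0.0218
gripper_force: 39.5
```

```bash
python3 -m jog '[[[0,0,0],[0.01,0,-0.015],0],[[0,0,0],[0.01,0,-0.025],0],[[0,0,0],[0.01,0,-0.03],0],[[0,0,0],[0.01,0,-0.03],0]]'
python3 - <<'E'
from h import *
c=camera("scene");cv2.imwrite('pics/s5.png',cv2.resize(c['frame'][180:350,240:450],None,fx=3.4,fy=3.4,interpolation=cv2.INTER_CUBIC)[...,::-1])
E
```

```text
time: 25.25
eef_pos: [0.5883, 0.0466, 0.2004]
ee_rot: [-2.222, -2.221, 0.0]
wrist_force: [-0.7, 0.1, -0.9]
gripper_width: 0.0216
gripper_force: 39.5
```

View pics/s5.png

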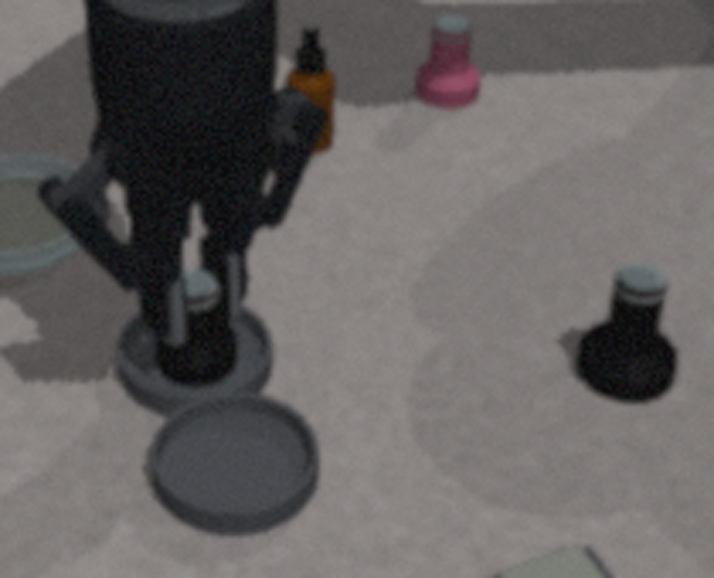

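Plain eyepiece sits centred in the far cup (195,350), bottle and dish untouched.

```bash
python3 -m jog '[[[0,0,0],[0,0,-0.008],0],[[0,0,0],[0,0,-0.012],0],[[0,0,0],[0,0,-0.012],0]]'
```

```text
time: 25.68
eef_pos: [0.5884, 0.0466, 0.1998]
ee_rot: [2.221, 2.221, 0.001]
wrist_force: [-3.4, -0.4, 8.8]
gripper_width: 0.0214
gripper_force: 40.6
```

```bash
python3 -m jog '[[[0,0,0],[0,0,0.002],0.5],[[0,0,0],[0,0,0.002],0.5],[[0,0,0],[0,0,0.002],0.5],[[0,0,0],[0,0,0.1],0.5],[[0,0,0],[0,0,0.4],0.5],[[0,0,0],[0,0,0.66],0.5],[[0,0,0],[0,0,0.66],0.6]]'
python3 -m jog '[[[0,0,0],[-0.2,0.15,0],0.6],[[0,0,0],[-0.4,0.3,0],0.6],[[0,0,0],[-0.6,0.5,0],0.6],[[0,0,0],[-0.8,0.65,0],0.6],[[0,0,0],[-1,0.79,0],0.6],[[0,0,0],[-1,0.79,0],0.6]]'
python3 -m jog '[[[0,0,0],[-0.06,0,-0.2],0.6],[[0,0,0],[-0.06,0,-0.35],0.6],[[0,0,0],[-0.06,0,-0.35],0.6]]'
python3 - <<'E'
from meas import *
c=camera("scene");W=cloud(c)
P=win(W,(.588,.046),.022,.04,.09);print(((P.max(0)+P.min(0))/2)[:2].round(4),P[:,2].max())
E
```

```text
time: 26.55
eef_pos: [0.59, 0.0465, 0.3021]
ee_rot: [2.218, 2.217, 0.008]
wrist_force: [0.7, -0.9, -0.1]
gripper_width: 0.0511
gripper_force: 0.0
time: 27.3
eef_pos: [0.4359, 0.1659, 0.2971]
ee_rot: [-2.218, -2.223, 0.003]
wrist_force: [0.1, -0.0, 0.1]
gripper_width: 0.0513
gripper_force: 0.0
time: 27.68
eef_pos: [0.429, 0.1645, 0.2438]
ee_rot: [-2.222, -2.219, 0.004]
wrist_force: [0.2, -1.2, -0.1]
gripper_width: 0.0513
gripper_force: 0.0
[0.5899 0.0483] 0.05079153867857897
```

```bash
python3 -m jog '[[[0,0,0],[0,0,-0.2],0.6],[[0,0,0],[0,0,-0.3],0.6],[[0,0,0],[0,0,-0.3],0.6],[[0,0,0],[0,0,-0.3],0],[[0,0,0],[0,0,-0.3],0],[[0,0,0],[0,0,-0.3],0],[[0,0,0],[0,0,-0.3],0],[[0,0,0],[0,0,-0.3],0]]' 40
python3 -m jog '[[[0,0,0],[0,0,0],0]]'
python3 -m jog '[[[0,0,0],[0,0,0.05],0],[[0,0,0],[0,0,0.25],0],[[0,0,0],[0,0,0.5],0],[[0,0,0],[0.3,-0.08,0.5],0],[[0,0,0],[0.6,-0.17,0.5],0],[[0,0,0],[0.9,-0.26,0.5],0],[[0,0,0],[0.9,-0.26,0.5],0]]'
python3 -m jog '[[[0,0,0],[0.2,-0.05,0],0],[[0,0,0],[0.31,-0.09,0],0],[[0,0,0],[0.31,-0.09,-0.1],0],[[0,0,0],[0.31,-0.09,-0.25],0],[[0,0,0],[0.31,-0.09,-0.35],0],[[0,0,0],[0.31,-0.09,-0.4],0],[[0,0,0],[0.31,-0.09,-0.42],0],[[0,0,0],[0.31,-0.09,-0.42],0]]'
python3 - <<'E'
from h import *
c=camera("scene");cv2.imwrite('pics/s6.png',cv2.resize(c['frame'][180:350,240:450],None,fx=3.4,fy=3.4,interpolation=cv2.INTER_CUBIC)[...,::-1])
E
```

```text
time: 28.72
eef_pos: [0.4301, 0.1652, 0.2012]
ee_rot: [2.221, 2.22, 0.003]
wrist_force: [-0.7, -1.5, 6.2]
gripper_width: 0.0217
gripper_force: 39.4
time: 28.85
eef_pos: [0.4301, 0.1652, 0.2012]
ee_rot: [2.221, 2.22, 0.003]
wrist_force: [0.0, -0.7, 6.7]
gripper_width: 0.0218
gripper_force: 39.4
time: 29.72
eef_pos: [0.5671, 0.125, 0.2755]
ee_rot: [2.223, 2.217, 0.003]
wrist_force: [-0.4, 1.2, -1.2]
gripper_width: 0.0216
gripper_force: 39.5
time: 30.72
eef_pos: [0.6109, 0.1126, 0.2124]
ee_rot: [2.222, 2.221, 0.001]
wrist_force: [-0.4, -0.6, 0.1]
gripper_width: 0.0217
gripper_force: 39.5
```

View pics/s6.png

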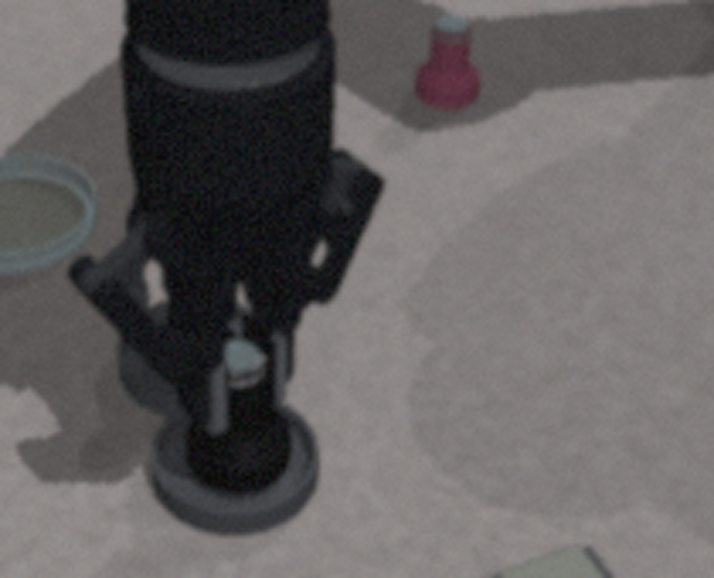

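Wide eyepiece is just above the centre of the near cup (240,460). Contact is expected at TCP z of about 0.205.

```bash
python3 -m jog '[[[0,0,0],[0,0,-0.025],0],[[0,0,0],[0,0,-0.04],0],[[0,0,0],[0,0,-0.047],0],[[0,0,0],[0,0,-0.05],0],[[0,0,0],[0,0,-0.05],0]]'
python3 -m jog '[[[0,0,0],[0,0,-0.005],0],[[0,0,0],[0,0,-0.007],0]]'
```

```text
time: 31.4
eef_pos: [0.6108, 0.1125, 0.2053]
ee_rot: [2.222, 2.221, -0.0]
wrist_force: [-2.4, 0.2, 5.2]
gripper_width: 0.0218
gripper_force: 40.0
time: 31.65
eef_pos: [0.6107, 0.1126, 0.2052]
ee_rot: [2.222, 2.221, 0.0]
wrist_force: [-6.4, -0.0, 14.1]
gripper_width: 0.0218
gripper_force: 40.6
```

```bash
python3 -m jog '[[[0,0,0],[0,0,0.006],0],[[0,0,0],[0,0,0.006],0.5],[[0,0,0],[0,0,0.006],0.5],[[0,0,0],[0,0,0.006],0.5],[[0,0,0],[0,0,0.1],0.5],[[0,0,0],[0,0,0.4],0.5],[[0,0,0],[0,0,0.8],0.5]]'
python3 -m jog '[[[0,0,0],[-0.3,0,0.2],0.5],[[0,0,0],[-0.6,0,0.4],0.5],[[0,0,0],[-1,0,0.4],0.5],[[0,0,0],[-1,0,0.4],0.5],[[0,0,0],[-1,0,0.4],0.5]]'
python3 -m jog '[[[0,0,0],[-0.3,-0.3,0],0.5],[[0,0,0],[-0.6,-0.6,0],0.5],[[0,0,0],[-0.6,-0.8,0],0.5],[[0,0,0],[-0.6,-0.8,0],0.5],[[0,0,0],[-0.6,-0.8,0],0.5]]'
python3 - <<'E'
from meas import *
c=camera("top");cv2.imwrite('pics/t9.png',c['frame'][130:340,110:520][...,::-1])
for n in("top","scene"):
    c=camera(n);W=cloud(c)
    for k,xy,zl in(('ep',(.588,.046),.04),('ew',(.611,.112),.048),('os',(.5955,-.248),.038),('ol',(.595,-.3),.05),('bottle',(.433,-.071),.06),('dish',(.602,-.102),.008)):
        P=win(W,xy,.05 if k=='dish' else .022,zl,.09)
        if len(P): print(n,k,((P.max(0)+P.min(0))/2)[:2].round(4),P[:,2].max().round(4))
    P=win(W,(.574,.285),.08,.031,.06);print(box(P) if len(P) else '')
c=camera("scene");cv2.imwrite('pics/s9.png',c['frame'][...,::-1])
E
```

```text
time: 32.52
eef_pos: [0.6102, 0.1125, 0.3243]
ee_rot: [-2.221, -2.22, 0.003]
wrist_force: [1.2, -0.2, -0.8]
gripper_width: 0.0427
gripper_force: 0.0
time: 33.15
eef_pos: [0.4613, 0.1126, 0.3848]
ee_rot: [2.22, 2.22, 0.004]
wrist_force: [-0.7, 0.0, -0.2]
gripper_width: 0.0426
gripper_force: 0.0
time: 33.78
eef_pos: [0.3721, -0.0076, 0.3839]
ee_rot: [2.222, 2.22, 0.001]
wrist_force: [-0.2, -0.7, -1.0]
gripper_width: 0.0429
gripper_force: 0.0
top ew [0.6083 0.1125] 0.0658
top os [ 0.5936 -0.2474] 0.0516
top ol [ 0.5917 -0.3021] 0.0673
top dish [ 0.6131 -0.1021] 0.0178
(array([572.3, 284.4]), array([38.8, 86.4]), 'yaw of y-axis-from-world-y', np.float32(-13.5))
scene ep [0.5899 0.0478] 0.0509
scene ew [0.6116 0.113 ] 0.0615
scene os [ 0.5975 -0.2447] 0.0477
scene ol [ 0.5952 -0.2984] 0.0635
scene bottle [ 0.4354 -0.0707] 0.0725
scene dish [ 0.6049 -0.1021] 0.0145
(array([576. , 284.2]), array([37.3, 84.4]), 'yaw of y-axis-from-world-y', np.float32(-13.8))
```

View pics/s9.png

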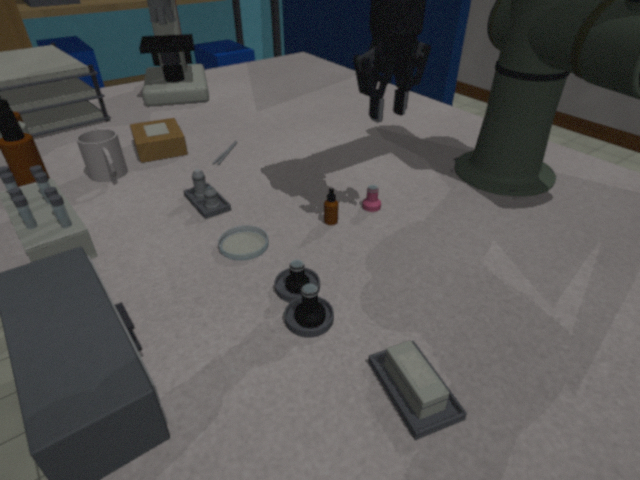

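View pics/t9.png

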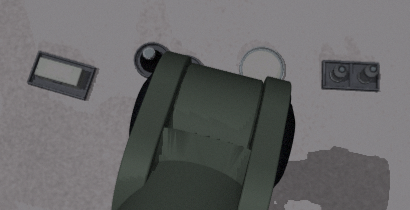

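Both eyepieces stand in their cups (297,280) and (309,310), both objectives in their bays (205,195), and the box lies in the long tray (415,378). Bottle (331,208) and dish (243,242) are where they were, so I'm handing in.

```bash
python3 -c "
from bench import *
print(job_done())"
```

```text
the job is handed in; nothing more can be done
None
```

I handed the job in after about 34 s: both eyepieces are upright in their cups, both objectives upright in their bays, the slide box flat and lengthways in the long tray, and the bottle and dish undisturbed; final camera checks put every part well within its limits, but the hand-in returned no verdict.

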